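# Release and re-arrest the balance in the insect collection room

### The job

Check the specimen jar on the bench balance: swing the arrest lever, the long one with the ball on its end, all the way over to the right so that the beam is released and tips until it rests on its heavier side, then swing the lever all the way back to the left so that the beam is arrested level again, and let go. Leave the short clamp paddle beside it alone and keep the jar in its pan.

Things in the scene. Friction and masses are not known exactly. Their poses are not given: they have to be found in the camera images.
- arrest_stand: steel bracket (36 x 50 x 28 mm) of the arrest lever, fixed on the robot-side half of the grey balance base (260 x 340 mm, top 30 mm above the table), left or right of its middle; the clamp's like bracket is 150 mm away in the other place. Origin: centre of its underside. x points to the pans, away from the robot, y left, z up. The lever's pin lies along x, 18 mm above the origin.
- arrest_lever (a joint): the taller control: a steel rod 8 mm thick, 80 mm from pin to centre of its black end ball. Angle in rad: 0 = fully left, leaning 0.4 rad from upright to the bracket's +y, beam arrested level; 0.8 = fully right, leaning 0.4 rad to -y, beam free. Starts near 0. Friction: about 1 N at the ball moves it; it stays where it is left.
- arrest_ball (a point): centre of the black ball, 28 mm in diameter, on the end of the arrest lever, some 120 mm above the table; it moves in an arc of 80 mm radius about the pin, in the bracket's y-z plane.
- beam (a joint): aluminium beam 120 mm behind the levers, a 100 mm wide pan above each end (pan top 116 mm, loads up to 171 mm above the table). Rad: 0 = level, arrested; about +0.12 or -0.12 = tipped on its stop, right (+) or left (-) pan down. Released, it tips within a second to the jar's side, the heavier (a lighter brass weight is in the other pan); the lever's return lifts it level again.
- clamp_paddle (a point): end of the short clamp paddle (black, flat, 16 mm wide, its end 44 mm above its own pin), which clamps the base's feet; point 40 mm above its pin, some 88 mm above the table when upright. Not to be moved.
- jar: small glass specimen jar with white lid, 46 mm in diameter, 55 mm tall, standing loose in one of the pans. Origin at the centre of its underside.
Mind the look-alikes: they are no part of the job. Leave any orange or red look-alike of the jar alone.

How it is judged:
By the outcome, as a careful person would: the job done as asked, in the order asked, and still so for the second after the job is handed in, with the robot touching nothing.
It also fails if it takes over 38 s, if anything falls off the work surface, if the arm or the gripper's body presses on something with over 40 N, if the wrist force passes 120 N, or if a joint passes its speed limit or range.

### The arm

A 6-joint arm with a two-finger parallel gripper is mounted at the origin on the work surface. World frame = base frame: x ahead of the robot, y to its left, z up, the work surface at z = 0. Lengths are in m, angles in rad, forces in N, time in s.
With the tool pointing down it reaches from about 0.15 to 0.775 m from the base axis. Payload 6.1 kg.
Tool frame: the origin (TCP) lies between the finger pads; the fingertips stand 17 mm ahead of it and the grasp point (between the pads) lies 2 mm behind it; z points along the fingers, x is the direction in which the jaws open and shut, and the axes are right-handed (so a half turn about z gives the same grasp; the last joint's range is limited). The gripper opens to 85 mm and grips with 20 to 120 N. Pads are 22 mm wide; open, the fingers measure 114 mm over their backs; the gripper's body (76 mm by 85 mm) begins 54 mm behind the grasp point. The pads swing forward as they close: fully open they stand 13 mm farther back than shut.
Start: joints at [1.13, 0.126, -0.04, 1.405, 0, 1.571], TCP at [0.224, 0.475, 0.219] pointing down, gripper open.
Joint ranges: [-2.72, 2.72], [-0.95, 1.95], [-1.27, 1.35], [-1.78, 2.02], [-1.46, 1.47], [-3.14, 3.14]. Speed limits (rad/s): [2.39, 2.39, 3.01, 3.14, 3.14, 3.14].

### API

Orientations are given as a unit quaternion [x, y, z, w].
In Python, from cell import ctrl gives the robot as it stands.
- The arm moves only by the tool drive_tool, never from a script. Its argument "plan" is a list of rows, each a list of 2 entries, a list of its own where there are three numbers: the shift along the tool's x, y, z in cm, then the turn, a rotation vector about the tool's x, y, z in degrees. A call has 1 to 5 rows; each row shifts and turns the pose as measured when the row begins, along the tool's axes as they then stand; what a row does not reach is not made up. A row lasts 1/10 s, in which the tool goes at most 50 mm and 8.59 degrees, less where a joint would pass 70% of its speed; a pose out of reach is approached as far as the arm can. A call is refused whole if a number of a shift passes 5 or a number of a turn 8.59, either way. A call with a gripper value outside its range is refused whole. "claw" is the opening, from -1 (shut) to 1 (fully open), so that 0 is half open, set as the call begins (left out, the last holds). The fingers move at their own pace and stop on an object; "squeeze" is the grip in N (left out, the last holds). Time passes only in rows, so rows that do not move let the fingers close. It gives the time, the measured TCP pose, the force and the opening at its end, in the units of the state.
- ctrl.observe(): the state, without advancing time (a new reading comes with each control period).
- ctrl.grab_frame(name): name is "scene" or "top" or "wrist"; returns a dict with "pixels" (420x560x3 uint8, blue, green, red), "intrinsics" (3x3 intrinsics, pixels), "rvec" (rotation vector, rad) and "tvec" (3), from world to camera coordinates, as OpenCV has them. Camera axes: x right, y down, z forward; pixel columns grow to the right and rows downward; lengths in m; the calibration is good to about 2 mm. A picture is of the moment at which its call begins. There is no depth.
- ctrl.job_done(): hands the job in, once; it reports no verdict.
The state is a dict: "time_s": time; "joint_pos": joint angles; "qd": joint speeds; "effort": joint torques, N m; "ee_pos": TCP position; "tcp_rot": TCP orientation; "ft_force": force on the tool from outside, world axes, zero at the start; "torque": the same for the moment, N m; "gripper_width": finger opening in m.
Only numpy, scipy, OpenCV 4.12 (cv2) and the standard library are available. Lean on these libraries where they do the work, as an engineer would, in place of code of your own. Each camera call takes 0.05 s, during which the arm holds its last target. There are 200 camera calls.

## Working session

There is one attempt and no reset: what is moved stays moved. The work goes in short steps, Python scripts to look and compute and a tool call to move; the robot and the scene stay as the last step left them, time stands still between calls to the robot, and variables do not carry over. Pictures are saved under pics/ and viewed, about 8 in all and at most 12, crops included, and the job is handed in when it is done.

Besides the shell and the picture viewer there is one more tool, called after "Emit:" by a JSON object that holds its "op" and its "data", one argument or row to a line. drive_tool: Moves the arm, as the interface text tells. Its arguments: {"type":"object","properties":{"plan":{"type":"array"},"claw":{"type":"number"},"squeeze":{"type":"number"}},"required":["plan"]}

```bash
mkdir -p pics; ls; cat > h.py <<'E'
import numpy as np, cv2
from cell import ctrl
def grab(n,f):
    d=ctrl.grab_frame(n); cv2.imwrite(f'pics/{f}.png',d['pixels']); return d
def cam(d):
    R=cv2.Rodrigues(np.array(d['rvec'],float))[0]; t=np.array(d['tvec'],float).reshape(3); return np.array(d['intrinsics']),R,t
def ray(d,u,v):
    K,R,t=cam(d); return -R.T@t, R.T@np.linalg.solve(K,[u,v,1.])
def onz(d,u,v,z):
    c,r=ray(d,u,v); return c+r*(z-c[2])/r[2]
def two(d1,p1,d2,p2):
    c1,r1=ray(d1,*p1);c2,r2=ray(d2,*p2);r1/=np.linalg.norm(r1);r2/=np.linalg.norm(r2)
    s=np.linalg.lstsq(np.c_[r1,-r2],c2-c1,rcond=None)[0]
    a,b=c1+s[0]*r1,c2+s[1]*r2; return (a+b)/2,np.linalg.norm(a-b)
def proj(d,p):
    K,R,t=cam(d); q=K@(R@np.array(p)+t); return q[:2]/q[2]
E
python3 - <<'E'
from h import *
import pickle
ds={n:grab(n,n+'0') for n in('scene','top')}
pickle.dump(ds,open('d0.pkl','wb'))
print(ctrl.observe())
for n in ds: print(n,ray(ds[n],280,210))
E
```

```text
pics
{'time_s': 0.1, 'joint_pos': array([ 1.13003275e+00,  1.26343870e-01, -4.05145280e-02,  1.40540011e+00,
        3.78019008e-05,  1.57081274e+00]), 'qd': array([ 0.00029359, -0.00243488,  0.00176572, -0.00033026, -0.00032218,
       -0.00053682]), 'effort': array([ 4.37362687e-04, -4.36902344e+01,  3.53606558e+01,  1.36614073e-02,
        4.37892027e-05, -1.71277111e-05]), 'ee_pos': array([0.22380482, 0.47447783, 0.21849022]), 'tcp_rot': array([ 8.44584007e-01,  5.35422562e-01, -6.27580794e-04,  3.75488977e-04]), 'ft_force': array([ 0.27844545, -1.04277261, -0.10413566]), 'torque': array([-0.00109162,  0.03280742, -0.02053752]), 'gripper_width': 0.08542643110266217}
scene (array([ 1.20003235, -0.01185848,  0.86817667]), array([-0.56665816,  0.13666559, -0.81258981]))
top (array([0.58753087, 0.1082259 , 0.95246825]), array([ 0.10155865, -0.00372521, -0.99485895]))
```

View pics/scene0.png

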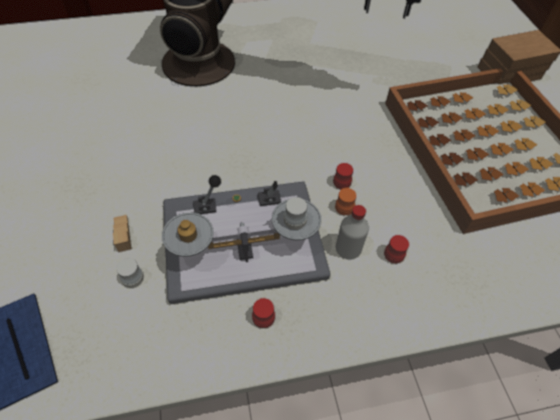

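View pics/top0.png

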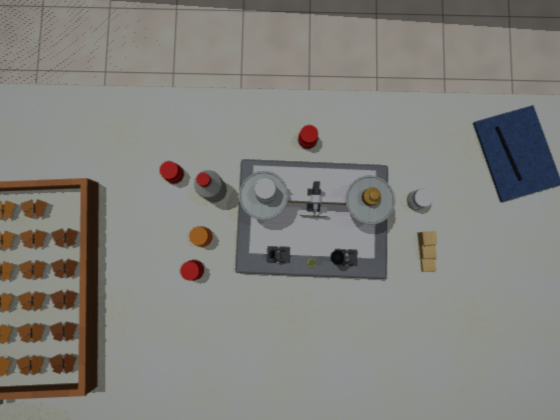

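The scene view shows the ball at about (215,181), the clamp paddle at about (275,185) and the jar in a pan at (296,212). In the top view, the ball is at (338,257), its bracket at (347,257), the clamp at (277,255), and the jar in the left pan at (265,188). The arrest lever is therefore the right-hand (-y) one.

```bash
python3 - <<'E'
from h import *
import pickle
ds=pickle.load(open('d0.pkl','rb'))
def dark(n,x0,y0,x1,y1,th):
    g=ds[n]['pixels'][y0:y1,x0:x1].max(2); m=(g<th).astype(np.uint8)
    k,l,s,c=cv2.connectedComponentsWithStats(m)
    return [(s[i].tolist(),(c[i]+[x0,y0]).round(1).tolist()) for i in range(1,k) if s[i,4]>15]
for th in (25,40): print(dark('scene',200,170,230,195,th),'\n',dark('top',325,245,360,270,th))
p,e=two(ds['scene'],(214.5,181),ds['top'],(338,257)); print(p,e)
# base corners in top
g=ds['top']['pixels']; hsv=cv2.cvtColor(g,cv2.COLOR_BGR2HSV)
m=((g.max(2)<125)).astype(np.uint8); m[:150]=0;m[285:]=0;m[:,:232]=0;m[:,395:]=0
m=cv2.morphologyEx(m,cv2.MORPH_OPEN,np.ones((3,3)))
c=max(cv2.findContours(m,0,2)[0],key=cv2.contourArea)
r=cv2.minAreaRect(c);b=cv2.boxPoints(r);print(b)
B=np.array([onz(ds['top'],*q,.03) for q in b]);print(B.round(3),[np.linalg.norm(B[i]-B[i-1]).round(3) for i in range(4)])
print('brackets',onz(ds['top'],347,257,.05),onz(ds['top'],278,255,.05))
print('jar lid',onz(ds['top'],265,186,.171))
s=cv2.resize(np.hstack([ds['scene']['pixels'][165:225,190:300]]),None,fx=5,fy=5,interpolation=2)
t=cv2.resize(ds['top']['pixels'][235:280,260:370],None,fx=5,fy=5,interpolation=2)
cv2.imwrite('pics/crop0.png',np.vstack([s,t]))
E
```

```text
[] 
 [([6, 6, 13, 13, 137], [337.5, 257.1])]
[([10, 6, 10, 11, 79], [214.3, 181.1])] 
 [([6, 5, 17, 16, 178], [338.1, 257.7])]
[ 0.57988048 -0.01067822  0.12423262] 0.004847073964283871
[[223.15028 271.77078]
 [232.0226  188.78859]
 [395.68005 206.28656]
 [386.80774 289.26874]]
[[ 0.541  0.229  0.03 ]
 [ 0.728  0.215  0.03 ]
 [ 0.695 -0.158  0.03 ]
 [ 0.509 -0.136  0.03 ]] [np.float64(0.366), np.float64(0.187), np.float64(0.374), np.float64(0.187)]
brackets [ 0.57907703 -0.04367701  0.05      ] [0.58067393 0.10738935 0.05      ]
jar lid [0.71327073 0.13508429 0.171     ]
```

View pics/crop0.png

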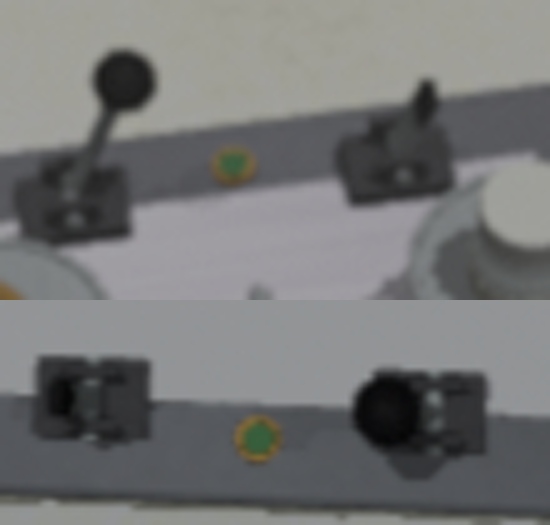

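Ball at (0.580, -0.011, 0.124). That is 33 mm from its bracket centre (31 expected), and 0.122 is the expected height. I'll straddle the ball with the jaws along y and push it from inside.

Emit:
{"op": "drive_tool", "data": {
  "plan": [
    [[-2.2,4.1,0],[0,0,0]],
    [[-2.2,4.1,0],[0,0,0]],
    [[-2.2,4.1,0],[0,0,0]],
    [[-2.2,4.1,0],[0,0,0]],
    [[-2.2,4.1,0],[0,0,0]]
  ],
  "claw": 0.1,
  "squeeze": 20
}}

```text
time_s: 0.6
ee_pos: [0.3633, 0.2859, 0.2154]
tcp_rot: [0.841, 0.541, -0.003, 0.001]
ft_force: [0.4, 0.9, -0.2]
gripper_width: 0.0473
```

Emit:
{"op": "drive_tool", "data": {
  "plan": [
    [[-2.2,4.1,0],[0,0,0]],
    [[-2.2,4.1,0],[0,0,0]],
    [[-2.2,4.1,0],[0,0,0]],
    [[-2.2,4.1,0],[0,0,0]],
    [[-2.2,4.1,0],[0,0,0]]
  ]
}}

```text
time_s: 1.1
ee_pos: [0.5074, 0.0916, 0.2145]
tcp_rot: [0.841, 0.541, -0.003, 0.0]
ft_force: [0.2, 0.6, 0.3]
gripper_width: 0.0469
```

Emit:
{"op": "drive_tool", "data": {
  "plan": [
    [[0,0,0],[0,0,-8.5]],
    [[0,0,0],[0,0,-8.5]],
    [[0,0,0],[0,0,-8.5]],
    [[0,0,0],[0,0,0]]
  ]
}}

```text
time_s: 1.5
ee_pos: [0.5102, 0.0844, 0.2114]
tcp_rot: [0.7, 0.714, -0.005, -0.001]
ft_force: [-0.3, -0.6, 0.1]
gripper_width: 0.0469
```

Emit:
{"op": "drive_tool", "data": {
  "plan": [
    [[-3.2,2.3,0],[0,0,0]],
    [[-3.2,2.3,0],[0,0,0]],
    [[-3.1,2.2,0],[0,0,0]],
    [[0,0,0],[0,0,0]]
  ]
}}

```text
time_s: 1.9
ee_pos: [0.5811, -0.0107, 0.2103]
tcp_rot: [0.704, 0.71, -0.006, -0.002]
ft_force: [-0.2, 0.9, 0.5]
gripper_width: 0.0468
```

```bash
python3 - <<'E'
from h import *
d=grab('wrist','w1'); o=ctrl.observe(); print(o['ee_pos'],o['tcp_rot'])
print(proj(d,[.58,-.011,.122]))
E
```

```text
[ 0.57999625 -0.00934045  0.2105041 ] [ 0.70332703  0.71083913 -0.00571722 -0.00247759]
[281.99237015 210.78716052]
```

View pics/w1.png

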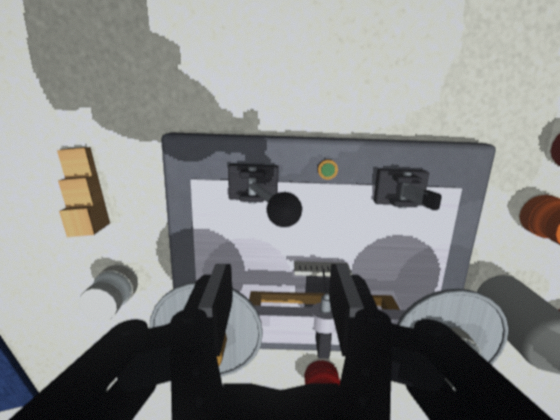

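The wrist view shows the ball at (285,209) against a predicted (282,211), centred between the fingers. Descending.

Emit:
{"op": "drive_tool", "data": {
  "plan": [
    [[0,0,3.5],[0,0,0]],
    [[0,0,3.5],[0,0,0]],
    [[0,0,1.5],[0,0,0]],
    [[0,0,0],[0,0,0]]
  ]
}}

```text
time_s: 2.35
ee_pos: [0.5773, -0.0065, 0.1237]
tcp_rot: [0.706, 0.708, -0.005, -0.003]
ft_force: [0.7, 0.3, -0.3]
gripper_width: 0.047
```

Emit:
{"op": "drive_tool", "data": {
  "plan": [
    [[-1.5,0,0],[0,0,0]],
    [[-1.5,0,0],[0,0,0]],
    [[-1,0,0],[0,0,0]],
    [[-1,0,0],[0,0,0]],
    [[0,0,0],[0,0,0]]
  ]
}}

```text
time_s: 2.85
ee_pos: [0.5781, -0.0595, 0.1282]
tcp_rot: [0.706, 0.708, -0.004, -0.001]
ft_force: [-0.2, -1.3, 0.3]
gripper_width: 0.0472
```

Emit:
{"op": "drive_tool", "data": {
  "plan": [
    [[-1,0,0.5],[0,0,0]],
    [[-0.7,0,0.3],[0,0,0]],
    [[-0.4,0,0],[0,0,0]]
  ]
}}

```text
time_s: 3.15
ee_pos: [0.5786, -0.0824, 0.1204]
tcp_rot: [0.707, 0.708, -0.003, -0.0]
ft_force: [0.4, 0.1, -0.6]
gripper_width: 0.0467
```

Emit:
{"op": "drive_tool", "data": {
  "plan": [
    [[-0.5,0,0],[0,0,0]],
    [[-0.5,0,0],[0,0,0]]
  ]
}}

```text
time_s: 3.35
ee_pos: [0.5783, -0.0932, 0.12]
tcp_rot: [0.707, 0.708, -0.003, -0.001]
ft_force: [0.3, -0.6, 0.8]
gripper_width: 0.0469
```

No stop force where I expected one, so I'm looking.

```bash
python3 - <<'E'
from h import *
a=grab('scene','s2')['pixels']; b=grab('top','t2')['pixels']; w=grab('wrist','w2')['pixels']
f=lambda im,x0,y0:cv2.resize(im[y0:y0+140,x0:x0+185],(400,300),interpolation=2)
cv2.imwrite('pics/c2.png',np.vstack([np.hstack([f(a,160,140),f(b,230,140)]),np.hstack([cv2.resize(w,(400,300)),np.zeros((300,400,3),np.uint8)])]))
E
```

```text
(no output)
```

View pics/c2.png

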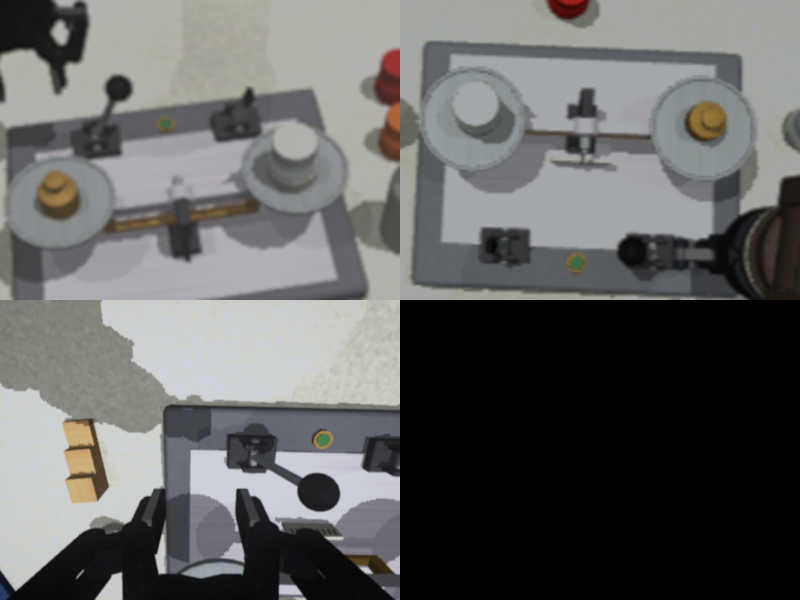

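The crops show the lever still leaning left at about scene (215,181). The fingers passed without touching it. Re-triangulating the ball and checking where the fingertips project.

```bash
python3 - <<'E'
from h import *
import pickle
D={n:ctrl.grab_frame(n) for n in('scene','top','wrist')}
pickle.dump(D,open('d2.pkl','wb'))
s0=pickle.load(open('d0.pkl','rb'))
o=ctrl.observe();p=o['ee_pos'];print(p)
for n in D:
    print(n,'ball',proj(D[n],[.58,-.011,.122]).round(1),'TCP',proj(D[n],p).round(1),'tips',[proj(D[n],[p[0],p[1]+s*.024,p[2]-.017]).round(1).tolist() for s in(1,-1)])
w=(318*1.4,(492-300)*1.4)
print(two(D['wrist'],w,D['top'],(338,257)),two(D['wrist'],w,D['scene'],(214.5,181)),two(D['scene'],(214.5,181),D['top'],(338,257)))
E
```

```text
[ 0.5784653  -0.09263736  0.12017787]
scene ball [213.3 181.6] TCP [174.8 187.2] tips [[187.4, 190.5], [164.8, 193.8]]
top ball [336.8 256.7] TCP [377.1 258.2] tips [[363.4, 257.8], [386.7, 258.3]]
wrist ball [440.5 271. ] TCP [282.4 266.1] tips [[324.5, 252.0], [240.2, 251.7]]
(array([ 0.57812781, -0.01180481,  0.12568238]), np.float64(0.0034031628994382417)) (array([ 0.57875188, -0.00849732,  0.12185436]), np.float64(0.00042204705647292095)) (array([ 0.57988048, -0.01067822,  0.12423262]), np.float64(0.004847073964283871))
```

```bash
python3 - <<'E'
from h import *
import pickle
D=pickle.load(open('d2.pkl','rb'));p=[.5785,-.0926,.1202]
for z in(.1,.12,.14): print(z,proj(D['scene'],[p[0],p[1]+.024,z]).round(1),proj(D['wrist'],[p[0],p[1]+.024,z]).round(1),proj(D['wrist'],[p[0],p[1]-.024,z]).round(1))
s=D['scene']['pixels'][130:210,140:240];w=D['wrist']['pixels'][230:420,150:500]
cv2.imwrite('pics/c3.png',np.hstack([cv2.resize(s,(400,320),interpolation=2),cv2.resize(w,(400,320))]))
E
```

```text
0.1 [187.6 191.4] [323.9 249.6] [240.9 249.3]
0.12 [186.3 185.6] [328.5 266.1] [236.4 265.8]
0.14 [184.8 179.6] [334.3 286.7] [230.8 286.3]
```

View pics/c3.png

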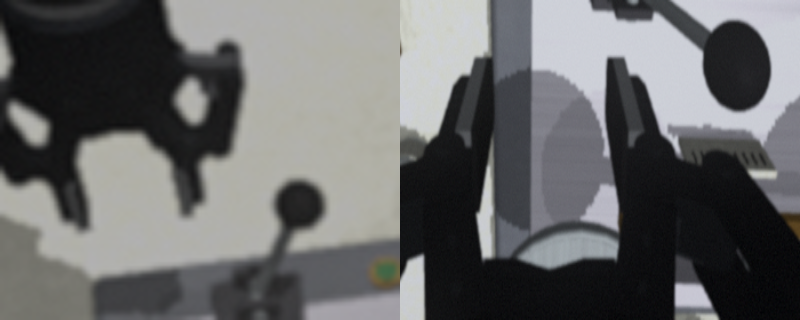

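The scene and wrist crops put the fingertips at z≈0.12, scene (187,184). At this opening the tips stand much less far ahead of the TCP than assumed, so they skimmed over the ball. I'll lift, return and go about 2.5 cm deeper.

Emit:
{"op": "drive_tool", "data": {
  "plan": [
    [[0,0,-3.5],[0,0,0]],
    [[1,0,-2],[0,0,0]],
    [[3.5,0,0],[0,0,0]],
    [[3.5,0,0],[0,0,0]],
    [[0,0,0],[0,0,0]]
  ]
}}

```text
time_s: 4.15
ee_pos: [0.5785, -0.0095, 0.1769]
tcp_rot: [0.707, 0.707, -0.003, -0.001]
ft_force: [0.1, -0.9, 0.2]
gripper_width: 0.0472
```

Emit:
{"op": "drive_tool", "data": {
  "plan": [
    [[0,0,3],[0,0,0]],
    [[0,0,3],[0,0,0]],
    [[0,0,1.6],[0,0,0]],
    [[0,0,0],[0,0,0]]
  ]
}}

```text
time_s: 4.55
ee_pos: [0.5792, -0.0085, 0.1002]
tcp_rot: [0.705, 0.709, -0.002, 0.001]
ft_force: [-0.7, 0.5, 0.1]
gripper_width: 0.047
```

Emit:
{"op": "drive_tool", "data": {
  "plan": [
    [[-1,0,0],[0,0,0]],
    [[-1,0,0],[0,0,0]],
    [[-1,0,0],[0,0,0]],
    [[0,0,0],[0,0,0]]
  ]
}}

```text
time_s: 4.95
ee_pos: [0.5808, -0.0416, 0.1037]
tcp_rot: [0.705, 0.709, -0.0, 0.002]
ft_force: [-0.5, 0.4, 1.0]
gripper_width: 0.0473
```

```bash
python3 - <<'E'
from h import *
d=grab('scene','s4');o=ctrl.observe();print(o['ee_pos'],o['ft_force'])
cv2.imwrite('pics/c4.png',cv2.resize(d['pixels'][120:260,140:326],None,fx=3,fy=3,interpolation=2))
E
```

```text
[ 0.58084797 -0.04118381  0.1037563 ] [ 0.53985312 -0.10883278  0.32064376]
```

View pics/c4.png

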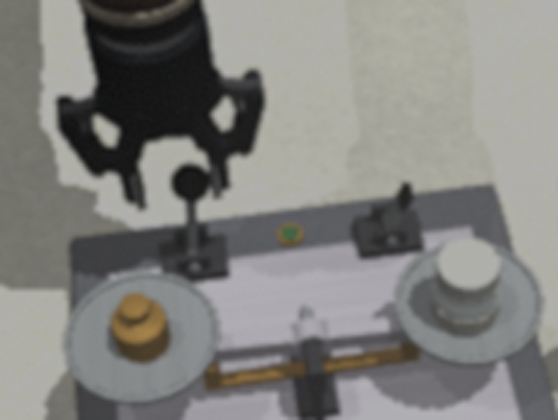

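The ball (crop (190,182)) is now between the fingers and the lever is near upright. Continuing to the right.

Emit:
{"op": "drive_tool", "data": {
  "plan": [
    [[-1,0,0],[0,0,0]],
    [[-1,0,0],[0,0,0]],
    [[-1,0,0],[0,0,0]],
    [[-0.6,0,0],[0,0,0]]
  ]
}}

```text
time_s: 5.4
ee_pos: [0.5812, -0.0796, 0.1046]
tcp_rot: [0.705, 0.709, 0.0, 0.002]
ft_force: [1.1, 0.3, -0.0]
gripper_width: 0.047
```

Emit:
{"op": "drive_tool", "data": {
  "plan": [
    [[-0.6,0,0],[0,0,0]],
    [[-0.5,0,0],[0,0,0]]
  ]
}}

```text
time_s: 5.6
ee_pos: [0.5813, -0.0813, 0.104]
tcp_rot: [0.704, 0.71, 0.01, -0.007]
ft_force: [0.9, 23.9, 0.3]
gripper_width: 0.0467
```

The stop is reached (24 N at y=-0.081, as predicted). Relaxing slightly and letting the beam tip.

Emit:
{"op": "drive_tool", "data": {
  "plan": [
    [[0.3,0,0],[0,0,0]],
    [[0.3,0,0],[0,0,0]],
    [[0,0,0],[0,0,0]],
    [[0,0,0],[0,0,0]],
    [[0,0,0],[0,0,0]]
  ]
}}

```text
time_s: 6.1
ee_pos: [0.5812, -0.0758, 0.1037]
tcp_rot: [0.704, 0.71, 0.009, -0.007]
ft_force: [-0.2, 0.3, 0.4]
gripper_width: 0.0471
```

Emit:
{"op": "drive_tool", "data": {
  "plan": [
    [[0,0,0],[0,0,0]],
    [[0,0,0],[0,0,0]],
    [[0,0,0],[0,0,0]],
    [[0,0,0],[0,0,0]],
    [[0,0,0],[0,0,0]]
  ]
}}

```text
time_s: 6.6
ee_pos: [0.5812, -0.0767, 0.1038]
tcp_rot: [0.704, 0.71, 0.009, -0.006]
ft_force: [1.1, -0.3, 0.0]
gripper_width: 0.0473
```

Emit:
{"op": "drive_tool", "data": {
  "plan": [
    [[0,0,0],[0,0,0]],
    [[0,0,0],[0,0,0]],
    [[0,0,0],[0,0,0]],
    [[0,0,0],[0,0,0]],
    [[0,0,0],[0,0,0]]
  ]
}}

```text
time_s: 7.1
ee_pos: [0.5813, -0.0766, 0.1038]
tcp_rot: [0.704, 0.71, 0.009, -0.006]
ft_force: [-1.0, -0.1, 0.3]
gripper_width: 0.0474
```

```bash
python3 - <<'E'
from h import *
d=grab('scene','s5');o=ctrl.observe();print(o['ee_pos'],o['ft_force'])
cv2.imwrite('pics/c5.png',cv2.resize(d['pixels'][120:260,140:326],None,fx=3,fy=3,interpolation=2))
E
```

```text
[ 0.58123498 -0.07662927  0.10384593] [-1.27569872 -0.17927972 -0.57116986]
```

View pics/c5.png

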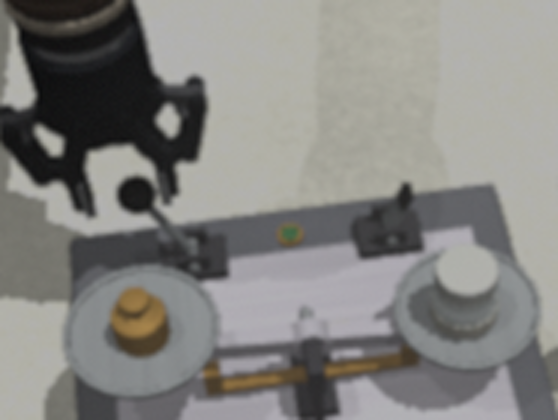

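The lever is now fully right (ball at crop (136,194)). The jar pan looks lower and the brass pan higher. Confirming numerically.

```bash
cat > beam.py <<'E'
import cv2,numpy as np,sys
r=cv2.imread('pics/scene0.png',0);i=cv2.imread(f'pics/{sys.argv[1]}.png',0)
for n,(x,y,w,h) in dict(brass=(165,215,46,36),jar=(280,192,36,40),clamp=(256,180,30,26)).items():
    t=r[y:y+h,x:x+w]; s=i[y-12:y+h+12,x-12:x+w+12]
    _,v,_,l=cv2.minMaxLoc(cv2.matchTemplate(cv2.resize(s,None,fx=4,fy=4,interpolation=2),cv2.resize(t,None,fx=4,fy=4,interpolation=2),5)); print(n,'shift px',(l[0]/4-12,l[1]/4-12),round(v,3))
E
python3 beam.py s4; python3 beam.py s5
```

```text
brass shift px (-0.25, -1.5) 0.97
jar shift px (0.0, 1.75) 0.975
clamp shift px (0.0, 0.0) 0.993
brass shift px (-0.5, -3.25) 0.888
jar shift px (-0.25, 3.5) 0.896
clamp shift px (0.0, 0.0) 0.988
```

Jar side down 3.5 px, about 12 mm, which is the full 0.12 rad tip. The clamp has not moved. Now back to the left.

Emit:
{"op": "drive_tool", "data": {
  "plan": [
    [[1.2,0,0],[0,0,0]],
    [[1.2,0,0],[0,0,0]],
    [[1.2,0,0],[0,0,0]],
    [[1.2,0,0],[0,0,0]],
    [[1,0,0],[0,0,0]]
  ]
}}

```text
time_s: 7.65
ee_pos: [0.5814, -0.0155, 0.106]
tcp_rot: [0.705, 0.71, 0.009, -0.005]
ft_force: [1.2, -1.3, 0.6]
gripper_width: 0.0468
```

Emit:
{"op": "drive_tool", "data": {
  "plan": [
    [[1,0,0],[0,0,0]],
    [[0.6,0,0],[0,0,0]],
    [[0.5,0,0],[0,0,0]]
  ]
}}

```text
time_s: 7.95
ee_pos: [0.5808, 0.0028, 0.1057]
tcp_rot: [0.705, 0.71, 0.003, 0.0]
ft_force: [2.7, -32.7, -1.5]
gripper_width: 0.047
```

Left stop reached (33 N). Backing off to centre the fingers on the ball, then retracting upward.

Emit:
{"op": "drive_tool", "data": {
  "plan": [
    [[-0.5,0,0],[0,0,0]],
    [[-0.5,0,0],[0,0,0]],
    [[-0.1,0,0],[0,0,0]],
    [[0,0,0],[0,0,0]]
  ]
}}

```text
time_s: 8.35
ee_pos: [0.5803, -0.0076, 0.1049]
tcp_rot: [0.705, 0.71, 0.003, -0.001]
ft_force: [-0.6, -0.2, -0.5]
gripper_width: 0.0467
```

Emit:
{"op": "drive_tool", "data": {
  "plan": [
    [[0,0,-3],[0,0,0]],
    [[0,0,-3],[0,0,0]],
    [[0,0,-4],[0,0,0]],
    [[0,-2,-3],[0,0,0]],
    [[0,-4,0],[0,0,0]]
  ]
}}

```text
time_s: 8.85
ee_pos: [0.5204, -0.0067, 0.2364]
tcp_rot: [0.704, 0.71, 0.002, -0.004]
ft_force: [0.8, 0.7, -0.0]
gripper_width: 0.0471
```

Emit:
{"op": "drive_tool", "data": {
  "plan": [
    [[0,-4,0],[0,0,0]],
    [[0,-4,0],[0,0,0]],
    [[0,0,0],[0,0,0]],
    [[0,0,0],[0,0,0]],
    [[0,0,0],[0,0,0]]
  ]
}}

```text
time_s: 9.35
ee_pos: [0.4354, -0.0056, 0.2395]
tcp_rot: [0.704, 0.71, 0.005, -0.003]
ft_force: [0.2, -1.0, 0.6]
gripper_width: 0.0469
```

```bash
python3 - <<'E'
from h import *
d=grab('scene','s6');o=ctrl.observe();print(o['ee_pos'],o['ft_force'],o['time_s'])
cv2.imwrite('pics/c6.png',cv2.resize(d['pixels'][120:260,140:326],None,fx=3,fy=3,interpolation=2))
def b(n):
    g=cv2.imread(f'pics/{n}.png')[170:195,200:230].max(2)
    k,l,s,c=cv2.connectedComponentsWithStats((g<40).astype(np.uint8)); i=1+s[1:,4].argmax(); return c[i]+[200,170],s[i,4]
print(b('scene0'),b('s6'))
E
python3 beam.py s6
```

```text
[ 0.43567359 -0.00561241  0.2393448 ] [0.39366453 0.06710352 0.23844487] 9.4
(array([214.30379747, 181.05063291]), np.int32(79)) (array([214.3125, 180.9875]), np.int32(80))
brass shift px (0.0, 0.0) 0.999
jar shift px (0.0, 0.0) 1.0
clamp shift px (0.0, 0.0) 0.999
```

View pics/c6.png

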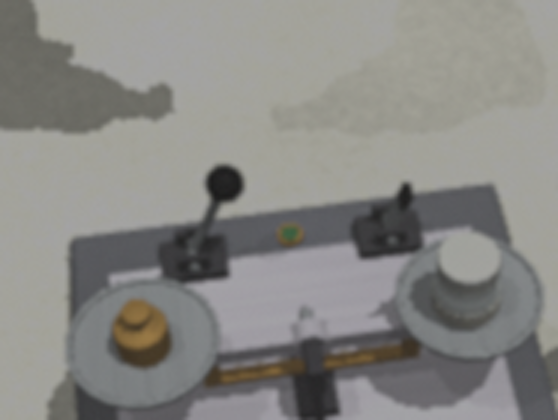

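The lever is back at full left (ball at crop (225,183)), the beam is level, the jar is in its pan and the gripper is clear. Handing in.

```bash
python3 -c "
from cell import ctrl
print(ctrl.job_done())"
```

```text
the job is handed in; nothing more can be done
None
```

The job is done and handed in at about 9.4 s of robot time; no verdict was reported.

- **Right swing:** I straddled the arrest ball with half-open jaws and pushed the lever to its right stop (24 N). After 1.5 s the beam had tipped, with the jar side down about 3.5 px (roughly 12 mm, the full 0.12 rad).
- **Left swing:** I pushed the lever back to its left stop (33 N), then backed off and retracted clear.
- **Failed first pass:** My first attempt missed. At this opening the fingertips sit higher than I had assumed, so they passed over the ball. The lever did not move, and I redid the push about 2.5 cm lower.
- **Last checks:** The ball is within 0.1 px of its starting place. The jar, brass weight and clamp paddle show no shift from the first picture. The beam is level, the jar is in its pan, and the wrist force reads about zero.

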